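Lower the heavy lid of a parts case and press it shut

ROBOT

A 7-joint arm with a two-finger parallel gripper is mounted at the origin on the work surface. World frame = base frame: x ahead of the robot, y to its left, z up, the work surface at z = 0. Lengths are in m, angles in rad, forces in N, time in s.
With the tool pointing down it reaches from about 0.35 to 0.9 m from the base axis. Payload 19.9 kg.
Tool frame: the origin (TCP) lies between the finger pads; the fingertips stand 8 mm ahead of it and the grasp point (between the pads) lies 11 mm behind it; z points along the fingers, y is the line along which they close (so a half turn about z gives the same grasp; the last joint's range is limited). The gripper opens to 85 mm and grips with 20 to 120 N. Pads are 22 mm wide; open, the fingers measure 114 mm over their backs; the gripper's body (76 mm by 85 mm) begins 54 mm behind the grasp point. The pads swing forward as they close: fully open they stand 13 mm farther back than shut.
Start: joints at [-1.21, 0.417, -0.01, 1.614, 0.005, 1.111, -0.053], TCP at [0.244, 0.575, 0.239] pointing down, gripper open.
Joint ranges: [-2.81, 2.81], [-0.39, 2.02], [-1.27, 1.25], [0.06, 2.57], [-1.19, 4.33], [0.19, 2], [-2.82, 2.82]. Speed limits (rad/s): [1.89, 1.89, 2.39, 2.39, 3.01, 3.01, 3.01].

INTERFACE

Orientations are given as a unit quaternion [w, x, y, z].
In Python, from bench import bot, imaging, ticket gives the robot as it stands.
- The arm moves only by the tool send_rows, never from a script. Its argument "steps" is a list of rows, each an object of numbers: "x", "y", "z": the shift along the world's x, y, z in m; "wx", "wy", "wz": the turn, a rotation vector about the world's x, y, z in rad; "grip": the opening in per cent of the stroke, from 0 (shut) to 100 (fully open). A call has 1 to 10 rows; each row is the pose to reach, as a shift and turn from the pose commanded when the call began; what a row does not reach only later rows make up. A row lasts 1/8 s, in which the tool goes at most 62.5 mm and 10.7 degrees, less where a joint would pass 70% of its speed; a pose out of reach is approached as far as the arm can. A call with a gripper value outside its range is refused whole. The fingers move at their own pace and stop on an object; "grip_force" is the grip in N (left out, the last holds). Time passes only in rows, so rows that repeat a pose let the fingers close. It gives the time, the measured TCP pose, the force, the opening and the grip force at its end, in the units of the state.
- bot.read_state(): the state, without advancing time (a new reading comes with each control period).
- imaging.camera(name): name is "side" or "top"; returns a dict with "pixels" (384x512x3 uint8, red, green, blue), "fx", "fy", "cx", "cy" (pixels), "dist_coeffs" ([k1, k2, p1, p2, k3] as OpenCV has them; the pictures are not rectified), "R" (3x3) and "t" (3): a world point X has camera coordinates R X + t. Camera axes: x right, y down, z forward; pixel columns grow to the right and rows downward; lengths in m; the calibration is good to about 2 mm. A picture is of the moment at which its call begins. There is no depth.
- ticket.sign_off(): hands the job in; it is judged then, once.
Trained networks look in a picture, given as the dict that the camera call returned (one of the last four; its "shot" number tells which), for a name from the list of things; names that differ only in an ending like _2 or _b are one class to them, and where a whole thing is asked for, a point or a joint stands for the part that bears it (a point fixed in the world has none). Each returns a list of dicts, best first, with "score" (0 to 1); they miss things now and then, are a little off and sometimes report something else, mostly with a low value. They report only what shows in the picture. A call takes as long as a camera call.
- imaging.search_frame(query, picture): "box" ([left, top, right, bottom] in pixels, round what is visible of it).
- imaging.outline_of(query, picture): "mask" (384x512 bool, what is visible of it) and "box" ([left, top, right, bottom] in pixels, round what is visible of it).
- imaging.tip_of(query, picture): "pixel" ([column, row] in pixels: a listed point, or the origin of a listed thing).
The state is a dict: "time_s": time; "q": joint angles; "dq": joint speeds; "tau": joint torques, N m; "ee_pos": TCP position; "ee_rot": TCP orientation; "force": force on the tool from outside, world axes, zero at the start; "torque": the same for the moment, N m; "width": finger opening in m; "grip_force": force on a finger pad.
Only numpy, scipy, OpenCV 4.12 (cv2) and the standard library are available. Lean on these libraries where they do the work, as an engineer would, in place of code of your own. Each camera call takes 0.05 s, during which the arm holds its last target. There are 200 camera calls.

TASK

The heavy lid of the parts case stands open. Bring it over and let it down under control so that it never drops or slams, then press its front edge down past the spring catches until the lid is fully shut, flush on the case. Leave the loose things lying around the case where they are.

Things in the scene. Friction and masses are not known exactly. Their poses are not given: they have to be found in the camera images.
- hinge (a point): Middle of the lid's hinge line on the right-hand rim (seen from the robot) of the grey parts case, 78 mm above the bench. Case axes: x from its front (on the robot's left, where the lid's free edge comes down) to the hinge side, y along the hinge, z up. Case: fixed to the bench, x = -200 to 0 mm from here, 330 mm wide in y, walls 70 mm high, yellow bins inside.
- recess (a point): Middle of the hand recess in the case's front wall, at bench height, axes of the case. It is 150 mm wide (y), 47 mm deep (x), open in front, above and down to the bench, so fingers under the middle of the lid's free edge can go down with it until the lid is shut.
- lid (a joint): Lid angle, rad: 0 shut and flush (lid level), 1.57 upright, stop at 1.85; starts 1.58 to 1.72. Lid: grey frame round a clear panel, 210 mm from hinge to free edge, 330 wide, 16 thick (8 either side of the hinge line), 0.7 to 1.05 kg. Hinge friction holds it within about 0.25 rad of upright; further forward, at an angle that varies with its weight, it falls by itself and slams.
- lid_edge (a point): Middle of the lid's free edge, half-way through its 16 mm thickness, 210 mm from the hinge line; moves with the lid. x points to the hinge, y along the edge, z out of the lid's outer (upper) face. The frame's front rail here is 22 mm deep.
- tab (a point): One of two small tabs under the free edge, 120 mm either side of its middle (this is the one farther from the robot), hanging 27 mm below the lid's mid-plane. At a lid angle of about 0.06 to 0.07 rad they come to rest on two spring catches on the case's front; from there the free edge must be pressed down with 10 to 18 N through 14 mm until they snap past and the lid stays at 0.
- spray: Upright grey spray can, 60 mm across, 170 mm high, behind the open lid, right of the case; origin at the middle of its foot. Leave alone.
- wrench: Steel wrench, 180 mm, lying on the bench beyond the spray can, right of the case; origin under its middle. Leave alone.
- bin: Loose yellow open bin, 100 x 140 x 60 mm, on the bench to the left; origin at the middle of its underside. Leave alone.
- tape: Black tape roll, 100 mm across, 45 mm high, lying flat on the bench off the case's front corner nearest the robot; origin at the middle of its underside. Leave alone.
- driver: Screwdriver, 190 mm, lying on the bench right of the case, nearer the robot; origin under its middle. Leave alone.

How it is judged:
By the outcome, as a careful person would: the job done as asked, in the order asked, and still so for the second after the job is handed in, with the robot touching nothing.
It also fails if it takes over 61 s, if anything falls off the work surface, if the arm or the gripper's body presses on something with over 40 N, if the wrist force passes 120 N, or if a joint passes its speed limit or range.

## Working session

There is one attempt and no reset: what is moved stays moved. The work goes in short steps, Python scripts to look and compute and a tool call to move; the robot and the scene stay as the last step left them, time stands still between calls to the robot, and variables do not carry over. Pictures are saved under pics/ and viewed, at most 10 in all, crops included, and the job is handed in when it is done.

Besides the shell and the picture viewer there is one more tool, called after "Request:" in YAML: its name, and indented under it one key for each argument. send_rows: Moves the arm, as the interface text tells. Its arguments: {"type":"object","properties":{"steps":{"type":"array"},"grip_force":{"type":"number"}},"required":["steps"]}

```bash
mkdir -p pics; cat > h.py <<'E'
import numpy as np, cv2
from bench import bot, imaging, ticket
def K(c): return np.array([[c["fx"],0,c["cx"]],[0,c["fy"],c["cy"]],[0,0,1.]])
def proj(c,X):
    return cv2.projectPoints(np.array(X,float).reshape(-1,1,3),cv2.Rodrigues(np.array(c["R"]))[0],np.array(c["t"],float),K(c),np.array(c["dist_coeffs"]))[0][:,0]
def tri(cs,ps):
    A=[];b=[]
    for c,p in zip(cs,ps):
        R=np.array(c["R"]);t=np.array(c["t"])
        u=cv2.undistortPoints(np.array([[p]],float),K(c),np.array(c["dist_coeffs"]))[0,0]
        for k in (0,1):
            A.append(R[k]-u[k]*R[2]);b.append(u[k]*t[2]-t[k])
    x=np.linalg.lstsq(np.array(A),np.array(b),rcond=None)
    return x[0]
E
cat > a.py <<'E'
from h import *
cs={n:imaging.camera(n) for n in("side","top")}
cv2.imwrite("pics/a.png",cv2.cvtColor(np.hstack([cs["side"]["pixels"],cs["top"]["pixels"]]),cv2.COLOR_RGB2BGR)) if 0 else None
for n,c in cs.items(): cv2.imwrite(f"pics/{n}0.png",cv2.cvtColor(c["pixels"],cv2.COLOR_RGB2BGR)); print(n,-np.array(c["R"]).T@np.array(c["t"]))
for q in "hinge recess lid_edge tab spray wrench bin tape driver".split():
    best=[]
    for n,c in cs.items():
        r=imaging.tip_of(q,c)
        print(q,n,[(np.round(d["pixel"]).tolist(),round(d["score"],2)) for d in r[:3]])
        if r: best.append((c,r[0]["pixel"]))
    if len(best)==2:
        X=tri(*zip(*best)); print("  ",X.round(3),[np.round(proj(c,X)[0]-p,1).tolist() for c,p in best])
s=bot.read_state(); print({k:np.round(v,3).tolist() for k,v in s.items()})
E
python3 a.py
```

```text
side [1.07078292 0.15886553 0.87693522]
top [0.32663953 0.02651175 1.25057281]
hinge side [([225.0, 195.0], 0.84)]
hinge top [([290.0, 173.0], 0.97)]
   [ 0.538 -0.077  0.067] [[-0.1, -0.0], [-0.1, 0.0]]
recess side [([280.0, 232.0], 0.92), ([384.0, 251.0], 0.33)]
recess top [([223.0, 167.0], 0.83)]
   [ 0.572  0.099 -0.012] [[0.7, 0.0], [0.7, -0.1]]
lid_edge side []
lid_edge top [([305.0, 151.0], 0.79)]
tab side [([193.0, 186.0], 0.98), ([223.0, 194.0], 0.41)]
tab top [([298.0, 95.0], 0.9)]
   [ 0.674 -0.085  0.282] [[0.4, 0.0], [0.4, -0.1]]
spray side []
spray top [([320.0, 164.0], 0.65)]
wrench side []
wrench top [([347.0, 204.0], 0.67)]
bin side [([381.0, 253.0], 0.96)]
bin top [([120.0, 166.0], 0.88)]
   [0.579 0.381 0.012] [[1.4, -0.0], [1.4, -0.0]]
tape side []
tape top [([178.0, 218.0], 0.96)]
driver side [([199.0, 147.0], 0.49)]
driver top [([349.0, 252.0], 0.78)]
   [ 0.327 -0.238  0.003] [[0.7, 0.1], [0.8, -0.3]]
{'time_s': 1.0, 'q': [-1.211, 0.417, -0.01, 1.614, 0.005, 1.111, -0.053], 'dq': [0.0, 0.0, 0.0, 0.001, -0.001, 0.0, 0.001], 'tau': [0.001, -86.425, 0.679, -43.521, 0.019, 0.002, -0.0], 'ee_pos': [0.244, 0.575, 0.239], 'ee_rot': [0.0, 0.2, 0.98, -0.0], 'force': [-1.837, -0.56, 0.193], 'torque': [0.004, 0.032, 0.034], 'grip_force': 0.0, 'width': 0.085}
```

View pics/side0.png

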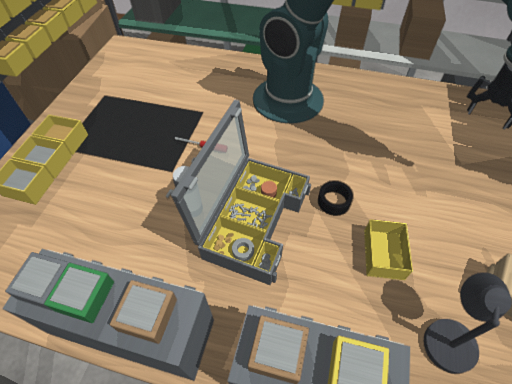

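View pics/top0.png

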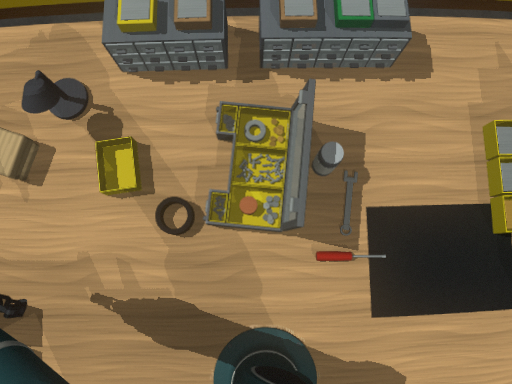

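```bash
cat > b.py <<'E'
from h import *
from scipy.optimize import least_squares
cs={n:imaging.camera(n) for n in("side","top")}
def T(p,X):
    hx,hy,yaw=p[:3]; c,s=np.cos(yaw),np.sin(yaw); X=np.atleast_2d(X)
    return np.c_[hx+c*X[:,0]-s*X[:,1],hy+s*X[:,0]+c*X[:,1],.078+X[:,2]]
def model(p,th=None):
    th=p[3] if th is None else th; u=np.array([-np.cos(th),0,np.sin(th)]);n=np.array([np.sin(th),0,np.cos(th)]);j=np.array([0,1,0])
    P={"hinge":[0,0,0],"recess":[-.177,0,-.078],"lid_edge":.21*u,"tab":.21*u+.12*j-.027*n}
    P["cf"]=.21*u+.165*j;P["cn"]=.21*u-.165*j;P["c1"]=[-.2,.165,-.008];P["c2"]=[-.2,-.165,-.008]
    return {k:T(p,v)[0] for k,v in P.items()}
if __name__=="__main__":
    obs=[]
    for q in "hinge recess lid_edge tab".split():
        for n,c in cs.items():
            r=imaging.tip_of(q,c)
            if r and r[0]["score"]>.6: obs.append((q,n,np.array(r[0]["pixel"])))
    f=lambda p:np.concatenate([proj(cs[n],model(p)[q])[0]-x for q,n,x in obs])
    s=least_squares(f,[.54,-.077,-1.76,1.65],loss="soft_l1",f_scale=2)
    print(s.x,np.round(f(s.x),1)); 
    for k,v in model(s.x).items(): print(k,v.round(3))
    np.save("p.npy",s.x)
    ims=[]
    for n,c in cs.items():
        im=cv2.cvtColor(c["pixels"],cv2.COLOR_RGB2BGR).copy()
        for k,v in model(s.x).items():
            cv2.circle(im,tuple(int(a) for a in proj(c,v)[0].round()),2,(255,0,255),-1)
        im=cv2.resize(im[60:300,160:410],None,fx=1.6*1,fy=1.6); ims.append(im)
    cv2.imwrite("pics/fit.png",np.hstack(ims))
E
python3 b.py
```

```text
[ 0.55400489 -0.07369574 -1.68228504  1.68765702] [-0.5  0.8  2.2  1.   3.2  0.8 -0.2  0.7  1.2 -0.6  0.1 -1.9 -0.8 -0.6]
hinge [ 0.554 -0.074  0.078]
recess [0.574 0.102 0.   ]
lid_edge [ 0.551 -0.098  0.287]
tab [ 0.674 -0.085  0.29 ]
cf [ 0.715 -0.116  0.287]
cn [ 0.387 -0.08   0.287]
c1 [0.74  0.107 0.07 ]
c2 [0.412 0.143 0.07 ]
```

View pics/fit.png

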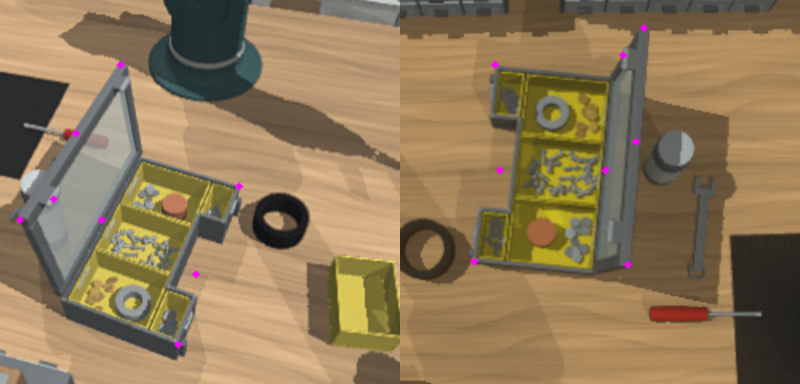

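```bash
cat > g.py <<'E'
from b import *
from scipy.spatial.transform import Rotation as Ro
p=np.load("p.npy"); 
def Rt(al): # tool rotation for tool-direction matching lid angle al ; tool y along -case x when al=pi/2
    yc=np.array([-np.sin(p[2]),np.cos(p[2]),0]); xc=np.array([np.cos(p[2]),np.sin(p[2]),0])
    z=np.cos(al)*xc-np.sin(al)*np.array([0,0,1]); x=-yc; y=np.cross(z,x)
    return Ro.from_matrix(np.c_[x,y,z])
def edge(th): return model(p,th)["lid_edge"]
def quat(q): return Ro.from_quat([q[1],q[2],q[3],q[0]])
def rel(R,R0): return (R*R0.inv()).as_rotvec()
E
python3 - <<'E'
from g import *
s=bot.read_state(); R0=quat(s["ee_rot"]); th=p[3]; R=Rt(th); z=R.as_matrix()[:,2]
print(R.as_matrix().round(3),R0.as_matrix().round(3))
for d in(-.10,.019): print((edge(th)+d*z-s["ee_pos"]).round(4))
print(rel(R,R0).round(4))
E
```

```text
[[-0.994  0.11   0.013]
 [ 0.111  0.987  0.116]
 [ 0.     0.117 -0.993]] [[-0.92   0.391  0.   ]
 [ 0.391  0.92  -0.   ]
 [-0.    -0.    -1.   ]]
[ 0.3056 -0.6848  0.1466]
[ 0.3071 -0.6711  0.0284]
[ 0.1135 -0.0297  0.29  ]
```

Request:
send_rows:
  steps:
    - {"z": 0.06, "grip": 100}
    - {"x": 0.03, "y": -0.05, "z": 0.1, "grip": 100}
    - {"x": 0.055, "y": -0.11, "z": 0.13, "wz": 0.05, "grip": 100}
    - {"x": 0.08, "y": -0.17, "z": 0.147, "wz": 0.1, "grip": 100}
    - {"x": 0.11, "y": -0.23, "z": 0.147, "wz": 0.15, "grip": 100}
    - {"x": 0.135, "y": -0.29, "z": 0.147, "wz": 0.2, "grip": 100}
    - {"x": 0.16, "y": -0.345, "z": 0.147, "wz": 0.25, "grip": 100}
    - {"x": 0.185, "y": -0.4, "z": 0.147, "wz": 0.29, "grip": 100}
    - {"x": 0.21, "y": -0.455, "z": 0.147, "wx": 0.05, "wy": -0.013, "wz": 0.29, "grip": 100}
    - {"x": 0.235, "y": -0.51, "z": 0.147, "wx": 0.09, "wy": -0.02, "wz": 0.29, "grip": 100}

```text
schema error: expected keys x, y, z, wx, wy, wz, grip
```

Request:
send_rows:
  steps:
    - {"x": 0, "y": 0, "z": 0.06, "wx": 0, "wy": 0, "wz": 0, "grip": 100}
    - {"x": 0.03, "y": -0.05, "z": 0.1, "wx": 0, "wy": 0, "wz": 0, "grip": 100}
    - {"x": 0.055, "y": -0.11, "z": 0.13, "wx": 0, "wy": 0, "wz": 0.05, "grip": 100}
    - {"x": 0.08, "y": -0.17, "z": 0.147, "wx": 0, "wy": 0, "wz": 0.1, "grip": 100}
    - {"x": 0.11, "y": -0.23, "z": 0.147, "wx": 0, "wy": 0, "wz": 0.15, "grip": 100}
    - {"x": 0.135, "y": -0.29, "z": 0.147, "wx": 0, "wy": 0, "wz": 0.2, "grip": 100}
    - {"x": 0.16, "y": -0.345, "z": 0.147, "wx": 0, "wy": 0, "wz": 0.25, "grip": 100}
    - {"x": 0.185, "y": -0.4, "z": 0.147, "wx": 0, "wy": 0, "wz": 0.29, "grip": 100}
    - {"x": 0.21, "y": -0.455, "z": 0.147, "wx": 0.05, "wy": -0.013, "wz": 0.29, "grip": 100}
    - {"x": 0.235, "y": -0.51, "z": 0.147, "wx": 0.09, "wy": -0.02, "wz": 0.29, "grip": 100}

```text
time_s: 2.85
ee_pos: [0.4718, 0.0809, 0.3867]
ee_rot: [0.002, 0.056, 0.997, 0.047]
force: [1.5, 1.2, -0.3]
width: 0.0855
grip_force: 0.0
```

Request:
send_rows:
  steps:
    - {"x": 0.025, "y": -0.06, "z": 0, "wx": 0.012, "wy": -0.005, "wz": 0, "grip": 100}
    - {"x": 0.05, "y": -0.115, "z": 0, "wx": 0.024, "wy": -0.01, "wz": 0, "grip": 100}
    - {"x": 0.071, "y": -0.165, "z": 0, "wx": 0.024, "wy": -0.01, "wz": 0, "grip": 100}
    - {"x": 0.071, "y": -0.175, "z": 0, "wx": 0.024, "wy": -0.01, "wz": 0, "grip": 100}
    - {"x": 0.071, "y": -0.175, "z": 0, "wx": 0.024, "wy": -0.01, "wz": 0, "grip": 100}
    - {"x": 0.071, "y": -0.175, "z": 0, "wx": 0.024, "wy": -0.01, "wz": 0, "grip": 100}

```text
time_s: 3.6
ee_pos: [0.5422, -0.0906, 0.3864]
ee_rot: [0.005, 0.055, 0.997, 0.058]
force: [0.4, -0.2, 0.2]
width: 0.0857
grip_force: 0.0
```

```bash
python3 - <<'E'
from g import *
s=bot.read_state(); R0=quat(s["ee_rot"]); print(s["ee_pos"],s["q"],s["force"])
c={n:imaging.camera(n) for n in("side","top")}
for q in("lid_edge","tab"):
  for n in c: print(q,n,[(np.round(d["pixel"],1),round(d["score"],2)) for d in imaging.tip_of(q,c[n])[:2]],proj(c[n],model(p)[q])[0].round(1))
R=Rt(p[3]);z=R.as_matrix()[:,2]
print((edge(p[3])+.019*z-s["ee_pos"]).round(4),rel(R,R0).round(3))
im=np.hstack([cv2.resize(cv2.cvtColor(c[n]["pixels"],4)[60:300,160:410],None,fx=1.6,fy=1.6) for n in c]); cv2.imwrite("pics/hov.png",im)
E
```

```text
[ 0.54228652 -0.09069984  0.38647203] [-0.33531722  0.2036782   0.60621697  1.61436232 -0.23653267  1.37843803
  1.77121189] [0.07954915 0.31267398 0.62092938]
lid_edge side [(array([204.5, 140.4]), 0.66)] [206.8 142.9]
lid_edge top [(array([304.8, 152.9]), 0.85)] [307.2 148.4]
tab side [(array([196.2, 185.8]), 0.91)] [193.3 183.7]
tab top [(array([300. ,  96.8]), 0.6)] [298.9  94.1]
[ 0.0092 -0.0051 -0.1188] [ 0.     0.004 -0.002]
```

View pics/hov.png

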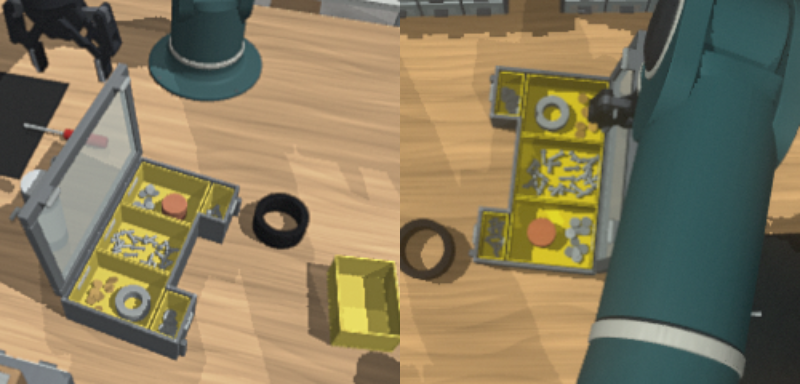

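Request:
send_rows:
  steps:
    - {"x": 0.005, "y": -0.012, "z": -0.01, "wx": 0, "wy": 0.004, "wz": 0, "grip": 100}
    - {"x": 0.008, "y": -0.015, "z": -0.035, "wx": 0, "wy": 0.004, "wz": 0, "grip": 100}
    - {"x": 0.009, "y": -0.012, "z": -0.06, "wx": 0, "wy": 0.004, "wz": 0, "grip": 100}
    - {"x": 0.009, "y": -0.009, "z": -0.085, "wx": 0, "wy": 0.004, "wz": 0, "grip": 100}
    - {"x": 0.009, "y": -0.007, "z": -0.105, "wx": 0, "wy": 0.004, "wz": 0, "grip": 100}
    - {"x": 0.009, "y": -0.005, "z": -0.119, "wx": 0, "wy": 0.004, "wz": 0, "grip": 100}
    - {"x": 0.009, "y": -0.005, "z": -0.119, "wx": 0, "wy": 0.004, "wz": 0, "grip": 100}
    - {"x": 0.009, "y": -0.005, "z": -0.119, "wx": 0, "wy": 0.004, "wz": 0, "grip": 100}

```text
time_s: 5.0
ee_pos: [0.5517, -0.0975, 0.2679]
ee_rot: [0.004, 0.056, 0.997, 0.058]
force: [0.8, 0.6, 0.1]
width: 0.0855
grip_force: 0.0
```

```bash
python3 - <<'E'
from g import *
s=bot.read_state(); print(s["ee_pos"],s["force"])
c={n:imaging.camera(n) for n in("side",)}
for n in c: print(proj(c[n],[s["ee_pos"],edge(p[3])]))
cv2.imwrite("pics/dn.png",cv2.resize(cv2.cvtColor(c["side"]["pixels"],4)[60:260,120:320],None,fx=3,fy=3))
E
```

```text
[ 0.55168311 -0.09729777  0.26798376] [-0.61660658 -0.51175405 -0.13255633]
[[207.99080899 148.5368498 ]
 [206.84447552 142.89082721]]
```

View pics/dn.png

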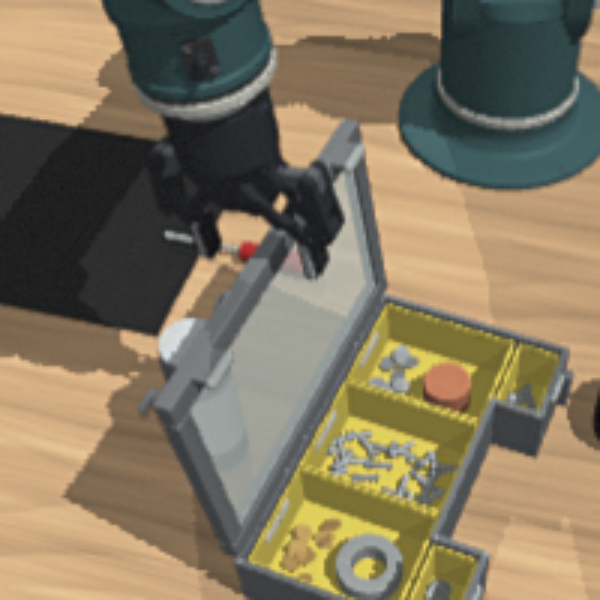

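Request:
send_rows:
  grip_force: 35
  steps:
    - {"x": 0, "y": 0, "z": 0, "wx": 0, "wy": 0, "wz": 0, "grip": 40}
    - {"x": 0, "y": 0, "z": 0, "wx": 0, "wy": 0, "wz": 0, "grip": 30}
    - {"x": 0, "y": 0, "z": 0, "wx": 0, "wy": 0, "wz": 0, "grip": 10}
    - {"x": 0, "y": 0, "z": 0, "wx": 0, "wy": 0, "wz": 0, "grip": 5}
    - {"x": 0, "y": 0, "z": 0, "wx": 0, "wy": 0, "wz": 0, "grip": 5}
    - {"x": 0, "y": 0, "z": 0, "wx": 0, "wy": 0, "wz": 0, "grip": 5}

```text
time_s: 5.9
ee_pos: [0.5514, -0.097, 0.2674]
ee_rot: [0.003, 0.056, 0.997, 0.058]
force: [-1.5, 0.2, 3.4]
width: 0.0153
grip_force: 35.6
```

```bash
cat > arc.py <<'E'
from g import *
import sys,json
# arc about hinge: python arc.py total n gripf -> rows
def rows(P,tot,n,grip,rot=1.0,hold=1):
    h=np.array([p[0],p[1],.078]); yc=np.array([-np.sin(p[2]),np.cos(p[2]),0]); o=[]
    for k in list(range(1,n+1))+[n]*hold:
        d=tot*k/n; R=Ro.from_rotvec(-d*yc); s=h+R.apply(P-h)-P; w=-d*rot*yc
        o.append(dict(zip(["x","y","z","wx","wy","wz","grip"],[round(float(v),4)+0 for v in [*s,*w]]+[grip])))
    return o
if __name__=="__main__":
    s=bot.read_state(); P=np.array(s["ee_pos"]); print(P,s["force"])
    print(json.dumps(rows(P,float(sys.argv[1]),int(sys.argv[2]),float(sys.argv[3]))))
E
python3 arc.py .3 9 5
```

```text
[ 0.55139243 -0.09702055  0.26740796] [-0.58632159  1.34086147  5.06899077]
[{"x": 0.0007, "y": 0.0063, "z": 0.0007, "wx": -0.0331, "wy": 0.0037, "wz": 0.0, "grip": 5.0}, {"x": 0.0014, "y": 0.0126, "z": 0.0011, "wx": -0.0663, "wy": 0.0074, "wz": 0.0, "grip": 5.0}, {"x": 0.0021, "y": 0.0189, "z": 0.0014, "wx": -0.0994, "wy": 0.0111, "wz": 0.0, "grip": 5.0}, {"x": 0.0028, "y": 0.0252, "z": 0.0014, "wx": -0.1325, "wy": 0.0148, "wz": 0.0, "grip": 5.0}, {"x": 0.0035, "y": 0.0316, "z": 0.0013, "wx": -0.1656, "wy": 0.0185, "wz": 0.0, "grip": 5.0}, {"x": 0.0042, "y": 0.0379, "z": 0.0009, "wx": -0.1988, "wy": 0.0223, "wz": 0.0, "grip": 5.0}, {"x": 0.0049, "y": 0.0442, "z": 0.0003, "wx": -0.2319, "wy": 0.026, "wz": 0.0, "grip": 5.0}, {"x": 0.0056, "y": 0.0504, "z": -0.0005, "wx": -0.265, "wy": 0.0297, "wz": 0.0, "grip": 5.0}, {"x": 0.0063, "y": 0.0567, "z": -0.0015, "wx": -0.2981, "wy": 0.0334, "wz": 0.0, "grip": 5.0}, {"x": 0.0063, "y": 0.0567, "z": -0.0015, "wx": -0.2981, "wy": 0.0334, "wz": 0.0, "grip": 5.0}]
```

Request:
send_rows:
  steps:
    - {"x": 0.001, "y": 0.006, "z": 0.001, "wx": -0.033, "wy": 0.004, "wz": 0, "grip": 5}
    - {"x": 0.001, "y": 0.013, "z": 0.001, "wx": -0.066, "wy": 0.007, "wz": 0, "grip": 5}
    - {"x": 0.002, "y": 0.019, "z": 0.001, "wx": -0.1, "wy": 0.011, "wz": 0, "grip": 5}
    - {"x": 0.003, "y": 0.025, "z": 0.001, "wx": -0.133, "wy": 0.015, "wz": 0, "grip": 5}
    - {"x": 0.0035, "y": 0.032, "z": 0.001, "wx": -0.166, "wy": 0.019, "wz": 0, "grip": 5}
    - {"x": 0.004, "y": 0.038, "z": 0.001, "wx": -0.2, "wy": 0.022, "wz": 0, "grip": 5}
    - {"x": 0.005, "y": 0.044, "z": 0, "wx": -0.232, "wy": 0.026, "wz": 0, "grip": 5}
    - {"x": 0.0055, "y": 0.05, "z": -0.0005, "wx": -0.265, "wy": 0.03, "wz": 0, "grip": 5}
    - {"x": 0.006, "y": 0.057, "z": -0.0015, "wx": -0.298, "wy": 0.033, "wz": 0, "grip": 5}
    - {"x": 0.006, "y": 0.057, "z": -0.0015, "wx": -0.298, "wy": 0.033, "wz": 0, "grip": 5}

```text
time_s: 7.25
ee_pos: [0.5585, -0.039, 0.2656]
ee_rot: [-0.004, 0.054, 0.994, -0.092]
force: [9.4, -0.1, -4.9]
width: 0.0156
grip_force: 35.5
```

```bash
python3 - <<'E'
from g import *
s=bot.read_state(); print(s["q"],s["force"],s["torque"],s["width"])
z=quat(s["ee_rot"]).as_matrix()[:,2]; print(z,np.arccos(-z[2]))
E
python3 arc.py .36 9 5
```

```text
[-0.57833427  0.33076755  0.61981353  1.76163824 -0.00738177  1.12221328
  1.48033531] [10.31732142 -0.37323475 -5.72762026] [ 0.42383018 -2.14904914  0.02871372] 0.015360550066734724
[-0.01759891 -0.18184706 -0.98316933] 0.1837285986323542
[ 0.55841038 -0.03975573  0.26575987] [11.10932741 -0.30912682 -5.52208158]
[{"x": 0.0008, "y": 0.0074, "z": -0.0015, "wx": -0.0398, "wy": 0.0045, "wz": 0.0, "grip": 5.0}, {"x": 0.0017, "y": 0.0148, "z": -0.0033, "wx": -0.0795, "wy": 0.0089, "wz": 0.0, "grip": 5.0}, {"x": 0.0025, "y": 0.0221, "z": -0.0054, "wx": -0.1193, "wy": 0.0134, "wz": 0.0, "grip": 5.0}, {"x": 0.0033, "y": 0.0293, "z": -0.0078, "wx": -0.159, "wy": 0.0178, "wz": 0.0, "grip": 5.0}, {"x": 0.0041, "y": 0.0364, "z": -0.0105, "wx": -0.1988, "wy": 0.0223, "wz": 0.0, "grip": 5.0}, {"x": 0.0049, "y": 0.0434, "z": -0.0135, "wx": -0.2385, "wy": 0.0267, "wz": 0.0, "grip": 5.0}, {"x": 0.0056, "y": 0.0502, "z": -0.0168, "wx": -0.2783, "wy": 0.0312, "wz": 0.0, "grip": 5.0}, {"x": 0.0064, "y": 0.057, "z": -0.0203, "wx": -0.318, "wy": 0.0356, "wz": 0.0, "grip": 5.0}, {"x": 0.0071, "y": 0.0636, "z": -0.0241, "wx": -0.3578, "wy": 0.0401, "wz": 0.0, "grip": 5.0}, {"x": 0.0071, "y": 0.0636, "z": -0.0241, "wx": -0.3578, "wy": 0.0401, "wz": 0.0, "grip": 5.0}]
```

Request:
send_rows:
  steps:
    - {"x": 0.003, "y": 0.007, "z": -0.0015, "wx": -0.04, "wy": 0.005, "wz": 0, "grip": 5}
    - {"x": 0.004, "y": 0.015, "z": -0.003, "wx": -0.08, "wy": 0.01, "wz": 0, "grip": 5}
    - {"x": 0.005, "y": 0.022, "z": -0.0055, "wx": -0.12, "wy": 0.016, "wz": 0, "grip": 5}
    - {"x": 0.006, "y": 0.029, "z": -0.008, "wx": -0.16, "wy": 0.022, "wz": 0, "grip": 5}
    - {"x": 0.007, "y": 0.0365, "z": -0.0105, "wx": -0.2, "wy": 0.027, "wz": 0, "grip": 5}
    - {"x": 0.008, "y": 0.0435, "z": -0.0135, "wx": -0.24, "wy": 0.032, "wz": 0, "grip": 5}
    - {"x": 0.009, "y": 0.05, "z": -0.017, "wx": -0.28, "wy": 0.037, "wz": 0, "grip": 5}
    - {"x": 0.01, "y": 0.057, "z": -0.0205, "wx": -0.318, "wy": 0.042, "wz": 0, "grip": 5}
    - {"x": 0.011, "y": 0.0635, "z": -0.024, "wx": -0.358, "wy": 0.048, "wz": 0, "grip": 5}
    - {"x": 0.011, "y": 0.0635, "z": -0.024, "wx": -0.358, "wy": 0.048, "wz": 0, "grip": 5}

```text
time_s: 8.7
ee_pos: [0.5666, 0.0254, 0.2405]
ee_rot: [-0.021, 0.052, 0.962, -0.269]
force: [-19.8, 10.6, 8.3]
width: 0.0155
grip_force: 39.2
```

```bash
python3 - <<'E'
from g import *
s=bot.read_state(); print(s["q"],s["force"],s["torque"],s["width"])
z=quat(s["ee_rot"]).as_matrix()[:,2]; print(z,np.arccos(-z[2]))
P=np.array(s["ee_pos"])-[p[0],p[1],.078]; xc=-np.hypot(P[0],P[1]); print("th",np.arctan2(P[2],-xc),np.hypot(P[2],xc))
E
python3 arc.py .3 9 5
```

```text
[-0.8229782   0.50981865  0.64875654  1.7017244   0.22483961  1.22267416
  1.15383032] [-19.08197276  10.78359939   7.86658388] [ 1.12367781  3.13941763 -2.58184053] 0.015183403745475948
[-0.06880365 -0.51395135 -0.8550556 ] 0.5451382795217635
th 1.023847968566858 0.1907180356755966
[0.56649007 0.02462439 0.24097218] [-19.11038336  10.21284743   8.08540547]
[{"x": 0.0006, "y": 0.0053, "z": -0.0034, "wx": -0.0331, "wy": 0.0037, "wz": 0.0, "grip": 5.0}, {"x": 0.0012, "y": 0.0106, "z": -0.007, "wx": -0.0663, "wy": 0.0074, "wz": 0.0, "grip": 5.0}, {"x": 0.0018, "y": 0.0157, "z": -0.0107, "wx": -0.0994, "wy": 0.0111, "wz": 0.0, "grip": 5.0}, {"x": 0.0023, "y": 0.0207, "z": -0.0146, "wx": -0.1325, "wy": 0.0148, "wz": 0.0, "grip": 5.0}, {"x": 0.0029, "y": 0.0255, "z": -0.0187, "wx": -0.1656, "wy": 0.0185, "wz": 0.0, "grip": 5.0}, {"x": 0.0034, "y": 0.0302, "z": -0.0229, "wx": -0.1988, "wy": 0.0223, "wz": 0.0, "grip": 5.0}, {"x": 0.0039, "y": 0.0348, "z": -0.0273, "wx": -0.2319, "wy": 0.026, "wz": 0.0, "grip": 5.0}, {"x": 0.0044, "y": 0.0392, "z": -0.0319, "wx": -0.265, "wy": 0.0297, "wz": 0.0, "grip": 5.0}, {"x": 0.0049, "y": 0.0435, "z": -0.0366, "wx": -0.2981, "wy": 0.0334, "wz": 0.0, "grip": 5.0}, {"x": 0.0049, "y": 0.0435, "z": -0.0366, "wx": -0.2981, "wy": 0.0334, "wz": 0.0, "grip": 5.0}]
```

Request:
send_rows:
  steps:
    - {"x": -0.001, "y": 0.006, "z": -0.0025, "wx": -0.033, "wy": 0, "wz": 0, "grip": 5}
    - {"x": -0.0015, "y": 0.0115, "z": -0.0055, "wx": -0.066, "wy": 0, "wz": 0, "grip": 5}
    - {"x": -0.001, "y": 0.0165, "z": -0.0095, "wx": -0.1, "wy": 0.003, "wz": 0, "grip": 5}
    - {"x": 0, "y": 0.0215, "z": -0.013, "wx": -0.133, "wy": 0.007, "wz": 0, "grip": 5}
    - {"x": 0.0005, "y": 0.0265, "z": -0.0175, "wx": -0.166, "wy": 0.011, "wz": 0, "grip": 5}
    - {"x": 0.001, "y": 0.031, "z": -0.0215, "wx": -0.2, "wy": 0.014, "wz": 0, "grip": 5}
    - {"x": 0.0015, "y": 0.0355, "z": -0.026, "wx": -0.232, "wy": 0.018, "wz": 0, "grip": 5}
    - {"x": 0.002, "y": 0.04, "z": -0.0305, "wx": -0.265, "wy": 0.022, "wz": 0, "grip": 5}
    - {"x": 0.0025, "y": 0.0445, "z": -0.035, "wx": -0.298, "wy": 0.026, "wz": 0, "grip": 5}
    - {"x": 0.0025, "y": 0.0445, "z": -0.035, "wx": -0.298, "wy": 0.026, "wz": 0, "grip": 5}

```text
time_s: 10.15
ee_pos: [0.5715, 0.0676, 0.2053]
ee_rot: [-0.023, 0.051, 0.91, -0.41]
force: [11.0, -9.6, -14.7]
width: 0.0151
grip_force: 36.4
```

```bash
cat > st.py <<'E'
from g import *
s=bot.read_state(); print(s["q"].round(2) if hasattr(s["q"],"round") else s["q"],np.round(s["force"],1),np.round(s["torque"],2),s["width"])
z=quat(s["ee_rot"]).as_matrix()[:,2]; print(z,"tilt th",np.pi/2-np.arccos(-z[2]))
P=np.array(s["ee_pos"])-[p[0],p[1],.078]; xc=-np.hypot(P[0],P[1]); th=np.arctan2(P[2],-xc); print("th",th,np.hypot(P[2],xc))
F=s["force"];f=F[1]; print("radial",f*np.cos(th)+F[2]*np.sin(th),"closing",f*np.sin(th)-F[2]*np.cos(th))
E
python3 st.py; python3 arc.py .27 9 5
```

```text
[-0.95  0.73  0.67  1.63  0.33  1.32  0.98] [ 11.6  -9.7 -16. ] [ 2.01 -1.9   1.73] 0.015453154314812374
[-0.08369614 -0.7429657  -0.66407599] tilt th 0.7262572822248046
th 0.7323872242033648 0.19097255130169438
radial -17.894364889181702 closing 5.376901376014392
[0.57143942 0.06714168 0.20579556] [ 10.29212229  -9.25462356 -14.98291632]
[{"x": 0.0004, "y": 0.0037, "z": -0.0043, "wx": -0.0298, "wy": 0.0033, "wz": 0.0, "grip": 5.0}, {"x": 0.0008, "y": 0.0074, "z": -0.0087, "wx": -0.0596, "wy": 0.0067, "wz": 0.0, "grip": 5.0}, {"x": 0.0012, "y": 0.0108, "z": -0.0133, "wx": -0.0894, "wy": 0.01, "wz": 0.0, "grip": 5.0}, {"x": 0.0016, "y": 0.0142, "z": -0.0179, "wx": -0.1193, "wy": 0.0134, "wz": 0.0, "grip": 5.0}, {"x": 0.0019, "y": 0.0174, "z": -0.0226, "wx": -0.1491, "wy": 0.0167, "wz": 0.0, "grip": 5.0}, {"x": 0.0023, "y": 0.0205, "z": -0.0275, "wx": -0.1789, "wy": 0.02, "wz": 0.0, "grip": 5.0}, {"x": 0.0026, "y": 0.0234, "z": -0.0324, "wx": -0.2087, "wy": 0.0234, "wz": 0.0, "grip": 5.0}, {"x": 0.0029, "y": 0.0261, "z": -0.0374, "wx": -0.2385, "wy": 0.0267, "wz": 0.0, "grip": 5.0}, {"x": 0.0032, "y": 0.0288, "z": -0.0425, "wx": -0.2683, "wy": 0.03, "wz": 0.0, "grip": 5.0}, {"x": 0.0032, "y": 0.0288, "z": -0.0425, "wx": -0.2683, "wy": 0.03, "wz": 0.0, "grip": 5.0}]
```

Request:
send_rows:
  steps:
    - {"x": 0.0013, "y": 0.003, "z": -0.005, "wx": -0.03, "wy": 0.003, "wz": 0, "grip": 5}
    - {"x": 0.0017, "y": 0.0067, "z": -0.0094, "wx": -0.06, "wy": 0.007, "wz": 0, "grip": 5}
    - {"x": 0.0021, "y": 0.0101, "z": -0.014, "wx": -0.09, "wy": 0.01, "wz": 0, "grip": 5}
    - {"x": 0.0025, "y": 0.0135, "z": -0.0186, "wx": -0.12, "wy": 0.013, "wz": 0, "grip": 5}
    - {"x": 0.0028, "y": 0.0167, "z": -0.0233, "wx": -0.149, "wy": 0.017, "wz": 0, "grip": 5}
    - {"x": 0.0032, "y": 0.0198, "z": -0.0282, "wx": -0.179, "wy": 0.02, "wz": 0, "grip": 5}
    - {"x": 0.0035, "y": 0.0227, "z": -0.0331, "wx": -0.209, "wy": 0.023, "wz": 0, "grip": 5}
    - {"x": 0.0038, "y": 0.0254, "z": -0.0381, "wx": -0.2385, "wy": 0.027, "wz": 0, "grip": 5}
    - {"x": 0.0041, "y": 0.0281, "z": -0.0432, "wx": -0.268, "wy": 0.03, "wz": 0, "grip": 5}
    - {"x": 0.0041, "y": 0.0281, "z": -0.0432, "wx": -0.268, "wy": 0.03, "wz": 0, "grip": 5}

```text
time_s: 11.6
ee_pos: [0.5751, 0.0963, 0.1622]
ee_rot: [-0.03, 0.048, 0.847, -0.529]
force: [4.1, -5.2, -9.1]
width: 0.0155
grip_force: 37.3
```

```bash
python3 st.py; python3 arc.py .2 8 5
python3 - <<'E'
from h import *
c={n:imaging.camera(n) for n in("side","top")}
cv2.imwrite("pics/mid.png",np.hstack([cv2.resize(cv2.cvtColor(c[n]["pixels"],4)[40:300,60:440],None,fx=1.05,fy=1.3) for n in c]))
E
```

```text
[-1.01  0.96  0.67  1.54  0.38  1.44  0.88] [  4.5  -6.7 -10.2] [ 2.17 -0.5   0.71] 0.015361048814320625
[-0.1007493  -0.89233167 -0.43999291] tilt th 0.4555907805515025
th 0.4592309847169704 0.1908957721506326
radial -10.512886007130419 closing 6.211063351260696
[0.57508548 0.0960642  0.16271732] [  3.74460045  -6.6984841  -10.37872651]
[{"x": 0.0002, "y": 0.0021, "z": -0.0043, "wx": -0.0248, "wy": 0.0028, "wz": 0.0, "grip": 5.0}, {"x": 0.0004, "y": 0.004, "z": -0.0087, "wx": -0.0497, "wy": 0.0056, "wz": 0.0, "grip": 5.0}, {"x": 0.0007, "y": 0.0058, "z": -0.0131, "wx": -0.0745, "wy": 0.0083, "wz": 0.0, "grip": 5.0}, {"x": 0.0008, "y": 0.0076, "z": -0.0175, "wx": -0.0994, "wy": 0.0111, "wz": 0.0, "grip": 5.0}, {"x": 0.001, "y": 0.0092, "z": -0.022, "wx": -0.1242, "wy": 0.0139, "wz": 0.0, "grip": 5.0}, {"x": 0.0012, "y": 0.0107, "z": -0.0265, "wx": -0.1491, "wy": 0.0167, "wz": 0.0, "grip": 5.0}, {"x": 0.0014, "y": 0.0121, "z": -0.0311, "wx": -0.1739, "wy": 0.0195, "wz": 0.0, "grip": 5.0}, {"x": 0.0015, "y": 0.0133, "z": -0.0357, "wx": -0.1988, "wy": 0.0223, "wz": 0.0, "grip": 5.0}, {"x": 0.0015, "y": 0.0133, "z": -0.0357, "wx": -0.1988, "wy": 0.0223, "wz": 0.0, "grip": 5.0}]
```

View pics/mid.png

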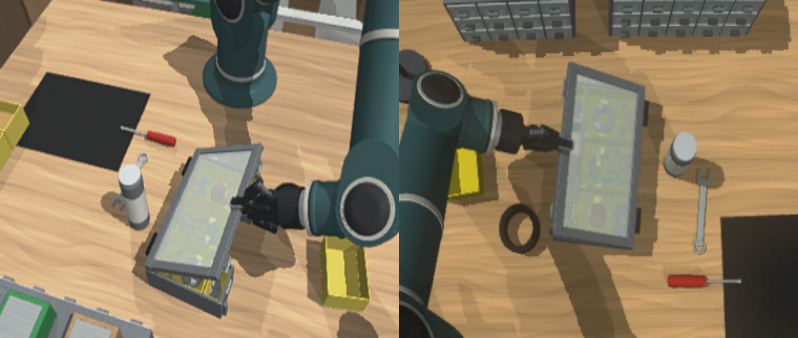

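Request:
send_rows:
  steps:
    - {"x": 0.0005, "y": 0.0015, "z": -0.0045, "wx": -0.025, "wy": 0.003, "wz": 0, "grip": 5}
    - {"x": 0.0008, "y": 0.0035, "z": -0.0089, "wx": -0.05, "wy": 0.006, "wz": 0, "grip": 5}
    - {"x": 0.001, "y": 0.0053, "z": -0.0133, "wx": -0.0745, "wy": 0.008, "wz": 0, "grip": 5}
    - {"x": 0.0011, "y": 0.0071, "z": -0.0177, "wx": -0.0995, "wy": 0.011, "wz": 0, "grip": 5}
    - {"x": 0.0013, "y": 0.0087, "z": -0.0222, "wx": -0.124, "wy": 0.014, "wz": 0, "grip": 5}
    - {"x": 0.0015, "y": 0.0102, "z": -0.0267, "wx": -0.149, "wy": 0.017, "wz": 0, "grip": 5}
    - {"x": 0.0017, "y": 0.0116, "z": -0.0313, "wx": -0.174, "wy": 0.02, "wz": 0, "grip": 5}
    - {"x": 0.0018, "y": 0.0128, "z": -0.0359, "wx": -0.199, "wy": 0.022, "wz": 0, "grip": 5}
    - {"x": 0.0018, "y": 0.0128, "z": -0.0359, "wx": -0.199, "wy": 0.022, "wz": 0, "grip": 5}

```text
time_s: 13.02
ee_pos: [0.5767, 0.1094, 0.1268]
ee_rot: [-0.034, 0.045, 0.79, -0.61]
force: [-2.1, 5.5, -5.9]
width: 0.0153
grip_force: 39.1
```

```bash
python3 st.py; python3 arc.py .19 8 20
```

```text
[-1.03  1.13  0.67  1.45  0.42  1.54  0.84] [-3.6  4.9 -5.5] [ 2.53 -0.05 -0.93] 0.015146541693604177
[-0.10868742 -0.96095175 -0.25447747] tilt th 0.2573073455616499
th 0.26091725740820615 0.19078111803911735
radial 3.318478119033162 closing 6.551739787582669
[0.57671183 0.10923763 0.12729728] [-2.88709179  3.92750406 -5.30681991]
[{"x": 0.0001, "y": 0.0011, "z": -0.0044, "wx": -0.0236, "wy": 0.0026, "wz": 0.0, "grip": 20.0}, {"x": 0.0002, "y": 0.0021, "z": -0.0088, "wx": -0.0472, "wy": 0.0053, "wz": 0.0, "grip": 20.0}, {"x": 0.0003, "y": 0.003, "z": -0.0132, "wx": -0.0708, "wy": 0.0079, "wz": 0.0, "grip": 20.0}, {"x": 0.0004, "y": 0.0038, "z": -0.0177, "wx": -0.0944, "wy": 0.0106, "wz": 0.0, "grip": 20.0}, {"x": 0.0005, "y": 0.0045, "z": -0.0222, "wx": -0.118, "wy": 0.0132, "wz": 0.0, "grip": 20.0}, {"x": 0.0006, "y": 0.0051, "z": -0.0267, "wx": -0.1416, "wy": 0.0159, "wz": 0.0, "grip": 20.0}, {"x": 0.0006, "y": 0.0056, "z": -0.0312, "wx": -0.1652, "wy": 0.0185, "wz": 0.0, "grip": 20.0}, {"x": 0.0007, "y": 0.006, "z": -0.0357, "wx": -0.1888, "wy": 0.0211, "wz": 0.0, "grip": 20.0}, {"x": 0.0007, "y": 0.006, "z": -0.0357, "wx": -0.1888, "wy": 0.0211, "wz": 0.0, "grip": 20.0}]
```

Request:
send_rows:
  grip_force: 20
  steps:
    - {"x": 0, "y": 0, "z": 0, "wx": 0, "wy": 0, "wz": 0, "grip": 19}
    - {"x": 0, "y": 0, "z": 0, "wx": 0, "wy": 0, "wz": 0, "grip": 21}
    - {"x": 0, "y": 0, "z": 0, "wx": 0, "wy": 0, "wz": 0, "grip": 23}
    - {"x": 0, "y": 0, "z": 0, "wx": 0, "wy": 0, "wz": 0, "grip": 25}
    - {"x": 0, "y": 0, "z": 0, "wx": 0, "wy": 0, "wz": 0, "grip": 27}
    - {"x": 0, "y": 0, "z": 0, "wx": 0, "wy": 0, "wz": 0, "grip": 29}
    - {"x": 0, "y": 0, "z": 0, "wx": 0, "wy": 0, "wz": 0, "grip": 31}
    - {"x": 0, "y": 0, "z": 0, "wx": 0, "wy": 0, "wz": 0, "grip": 33}
    - {"x": 0, "y": 0, "z": 0, "wx": 0, "wy": 0, "wz": 0, "grip": 35}
    - {"x": 0, "y": 0, "z": 0, "wx": 0, "wy": 0, "wz": 0, "grip": 37}

```text
time_s: 14.48
ee_pos: [0.5767, 0.1088, 0.1277]
ee_rot: [-0.034, 0.045, 0.791, -0.61]
force: [-0.1, -0.3, -3.5]
width: 0.0314
grip_force: 1.6
```

```bash
python3 st.py
```

```text
[-1.03  1.13  0.67  1.46  0.42  1.54  0.84] [ 0.  -1.2 -3. ] [ 1.62 -0.23  0.07] 0.031625901232718495
[-0.10905891 -0.96096025 -0.25428636] tilt th 0.2571097376611242
th 0.2638006672085535 0.19050067595267048
radial -1.9835513877221538 closing 2.6178198730934823
```

Request:
send_rows:
  steps:
    - {"x": 0, "y": 0.0003, "z": -0.002, "wx": 0, "wy": 0, "wz": 0, "grip": 37}
    - {"x": 0, "y": 0.0006, "z": -0.0045, "wx": 0, "wy": 0, "wz": 0, "grip": 37}
    - {"x": 0, "y": 0.001, "z": -0.007, "wx": 0, "wy": 0, "wz": 0, "grip": 37}
    - {"x": 0, "y": 0.0013, "z": -0.0095, "wx": 0, "wy": 0, "wz": 0, "grip": 37}
    - {"x": 0, "y": 0.0016, "z": -0.012, "wx": 0, "wy": 0, "wz": 0, "grip": 37}
    - {"x": 0, "y": 0.002, "z": -0.0145, "wx": 0, "wy": 0, "wz": 0, "grip": 37}
    - {"x": 0, "y": 0.0023, "z": -0.017, "wx": 0, "wy": 0, "wz": 0, "grip": 37}
    - {"x": 0, "y": 0.0026, "z": -0.0195, "wx": 0, "wy": 0, "wz": 0, "grip": 37}
    - {"x": 0, "y": 0.003, "z": -0.022, "wx": 0, "wy": 0, "wz": 0, "grip": 37}
    - {"x": 0, "y": 0.003, "z": -0.022, "wx": 0, "wy": 0, "wz": 0, "grip": 37}

```text
time_s: 15.82
ee_pos: [0.5767, 0.1118, 0.1053]
ee_rot: [-0.034, 0.045, 0.791, -0.61]
force: [2.9, -0.5, -6.0]
width: 0.0317
grip_force: 3.1
```

```bash
python3 st.py; python3 - <<'E'
from g import *
c=imaging.camera("side")
for q in ("lid_edge","tab"):
  print(q,[(np.round(d["pixel"],1),round(d["score"],2)) for d in imaging.tip_of(q,c)[:2]],[(t,proj(c,model(p,t)[q])[0].round(1).tolist()) for t in(.2,.15,.1,.06)])
cv2.imwrite("pics/low.png",cv2.resize(cv2.cvtColor(c["pixels"],4)[120:270,140:340],None,fx=4,fy=4))
E
```

```text
[-1.02  1.17  0.66  1.44  0.4   1.53  0.82] [ 1.9  0.  -6.5] [ 2.18 -0.43  0.52] 0.03156343387650878
[-0.10912601 -0.96088244 -0.25455147] tilt th 0.2573838626687983
th 0.1456356892061931 0.18889051454130631
radial -0.9195535813861518 closing 6.445275251148199
lid_edge [(array([294.1, 216.4]), 0.69), (array([382.2, 250.6]), 0.52)] [(0.2, [295.5, 211.5]), (0.15, [295.8, 213.9]), (0.1, [296.0, 216.2]), (0.06, [295.9, 217.9])]
tab [(array([280.3, 259.6]), 0.73)] [(0.2, [282.0, 256.9]), (0.15, [281.9, 258.8]), (0.1, [281.7, 260.6]), (0.06, [281.3, 262.0])]
```

View pics/low.png

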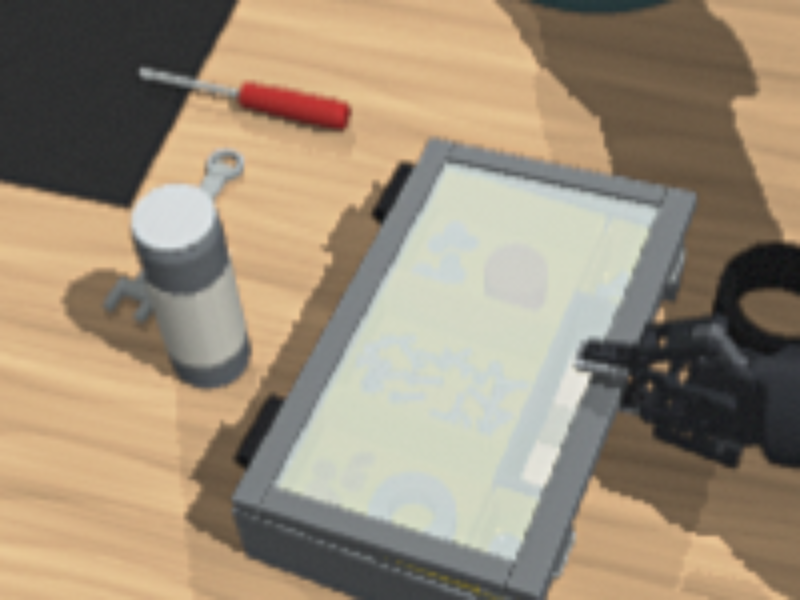

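Request:
send_rows:
  steps:
    - {"x": 0, "y": 0, "z": -0.002, "wx": 0, "wy": 0, "wz": 0, "grip": 37}
    - {"x": 0, "y": 0, "z": -0.004, "wx": 0, "wy": 0, "wz": 0, "grip": 37}
    - {"x": 0, "y": 0, "z": -0.006, "wx": 0, "wy": 0, "wz": 0, "grip": 37}
    - {"x": 0, "y": 0, "z": -0.008, "wx": 0, "wy": 0, "wz": 0, "grip": 37}
    - {"x": 0, "y": 0, "z": -0.01, "wx": 0, "wy": 0, "wz": 0, "grip": 37}
    - {"x": 0, "y": 0, "z": -0.012, "wx": 0, "wy": 0, "wz": 0, "grip": 37}
    - {"x": 0, "y": 0, "z": -0.012, "wx": 0, "wy": 0, "wz": 0, "grip": 37}

```text
time_s: 17.05
ee_pos: [0.5766, 0.1114, 0.0938]
ee_rot: [-0.034, 0.046, 0.79, -0.61]
force: [-2.0, 1.1, -1.8]
width: 0.0317
grip_force: 1.2
```

```bash
python3 st.py
```

```text
[-1.02  1.18  0.65  1.44  0.4   1.52  0.81] [-1.6 -0.6 -1.8] [ 1.33 -0.15 -0.13] 0.03159450058443298
[-0.10961722 -0.96102222 -0.25381167] tilt th 0.2566189489401771
th 0.08438249182627597 0.1872450560062063
radial -0.7983877696571631 closing 1.7879582106677054
```

Request:
send_rows:
  steps:
    - {"x": 0, "y": 0, "z": -0.001, "wx": 0, "wy": 0, "wz": 0, "grip": 37}
    - {"x": 0, "y": 0, "z": -0.002, "wx": 0, "wy": 0, "wz": 0, "grip": 37}
    - {"x": 0, "y": 0, "z": -0.003, "wx": 0, "wy": 0, "wz": 0, "grip": 37}
    - {"x": 0, "y": 0, "z": -0.004, "wx": 0, "wy": 0, "wz": 0, "grip": 37}
    - {"x": 0, "y": 0, "z": -0.004, "wx": 0, "wy": 0, "wz": 0, "grip": 37}

```text
time_s: 17.77
ee_pos: [0.5768, 0.1118, 0.0896]
ee_rot: [-0.034, 0.045, 0.791, -0.61]
force: [-0.2, -0.1, -0.3]
width: 0.0317
grip_force: 0.0
```

```bash
python3 st.py; python3 st.py|head -1; python3 - <<'E'
from g import *
c=imaging.camera("side")
for q in ("lid_edge","tab"):
  print(q,[(np.round(d["pixel"],1),round(d["score"],2)) for d in imaging.tip_of(q,c)[:2]],[(t,proj(c,model(p,t)[q])[0].round(1).tolist()) for t in(.1,.06)])
E
```

```text
[-1.02  1.19  0.65  1.43  0.39  1.52  0.81] [-0.2  0.3  0.8] [ 1.01 -0.13  0.02] 0.03128505732214075
[-0.10902706 -0.96096111 -0.25429676] tilt th 0.2571204885203384
th 0.06239326428011116 0.1872697562697161
radial 0.2973587761294739 closing -0.7469160882254043
[-1.02  1.19  0.65  1.43  0.39  1.52  0.81] [0.7 0.3 0.9] [ 1.02 -0.09  0.05] 0.031569298396117704
lid_edge [(array([293.8, 215.1]), 0.87)] [(0.1, [296.0, 216.2]), (0.06, [295.9, 217.9])]
tab [(array([281.5, 261.2]), 0.72)] [(0.1, [281.7, 260.6]), (0.06, [281.3, 262.0])]
```

Request:
send_rows:
  steps:
    - {"x": 0.001, "y": 0.01, "z": 0.0027, "wx": 0, "wy": 0, "wz": 0, "grip": 37}
    - {"x": 0.0023, "y": 0.02, "z": 0.0053, "wx": 0, "wy": 0, "wz": 0, "grip": 37}
    - {"x": 0.0034, "y": 0.03, "z": 0.008, "wx": 0, "wy": 0, "wz": 0, "grip": 37}
    - {"x": 0.005, "y": 0.043, "z": 0.0114, "wx": 0, "wy": 0, "wz": 0, "grip": 37}
    - {"x": 0.0065, "y": 0.058, "z": 0.0154, "wx": 0, "wy": 0, "wz": 0, "grip": 37}
    - {"x": 0.008, "y": 0.068, "z": 0.03, "wx": 0, "wy": 0, "wz": 0, "grip": 37}
    - {"x": 0.008, "y": 0.068, "z": 0.06, "wx": 0, "wy": 0, "wz": 0, "grip": 20}
    - {"x": 0.008, "y": 0.068, "z": 0.09, "wx": 0, "wy": 0, "wz": 0, "grip": 0}
    - {"x": 0.008, "y": 0.068, "z": 0.12, "wx": 0, "wy": 0, "wz": 0, "grip": 0}
    - {"x": 0.008, "y": 0.068, "z": 0.12, "wx": 0, "wy": 0, "wz": 0, "grip": 0}

```text
time_s: 19.48
ee_pos: [0.5854, 0.1803, 0.2127]
ee_rot: [-0.033, 0.046, 0.791, -0.609]
force: [0.4, -1.0, -0.4]
width: 0.0003
grip_force: 0.0
```

```bash
python3 - <<'E'
from g import *
s=bot.read_state(); print(s["ee_pos"],s["force"],s["width"])
print(rel(Rt(np.pi/2),quat(s["ee_rot"])), model(p,.065)["lid_edge"])
t=edge(.065)+.012*np.array([np.cos(p[2]),np.sin(p[2]),0]); t[2]=.14; print(t, t-s["ee_pos"])
c=imaging.camera("side")
for q in ("lid_edge","tab"):
  print(q,[(np.round(d["pixel"],1),round(d["score"],2)) for d in imaging.tip_of(q,c)[:2]],[(t,proj(c,model(p,t)[q])[0].round(1).tolist()) for t in(.1,.06)])
E
```

```text
[0.58472394 0.18010299 0.21008176] [0.43352471 0.04425512 0.47206253] 0.00019448036668992652
[ 1.30479993 -0.14569074  0.00294612] [0.57731971 0.13455977 0.09164039]
[0.57598461 0.12263427 0.14      ] [-0.00873933 -0.05746871 -0.07008176]
lid_edge [(array([294.3, 217.6]), 0.93)] [(0.1, [296.0, 216.2]), (0.06, [295.9, 217.9])]
tab [(array([277.5, 262.4]), 0.95)] [(0.1, [281.7, 260.6]), (0.06, [281.3, 262.0])]
```

Request:
send_rows:
  steps:
    - {"x": -0.001, "y": -0.005, "z": 0, "wx": 0.163, "wy": -0.018, "wz": 0, "grip": 0}
    - {"x": -0.002, "y": -0.01, "z": 0, "wx": 0.326, "wy": -0.036, "wz": 0, "grip": 0}
    - {"x": -0.003, "y": -0.018, "z": 0, "wx": 0.489, "wy": -0.055, "wz": 0, "grip": 0}
    - {"x": -0.004, "y": -0.025, "z": 0, "wx": 0.652, "wy": -0.073, "wz": 0, "grip": 0}
    - {"x": -0.005, "y": -0.033, "z": 0, "wx": 0.815, "wy": -0.09, "wz": 0, "grip": 0}
    - {"x": -0.006, "y": -0.04, "z": 0, "wx": 0.978, "wy": -0.11, "wz": 0, "grip": 0}
    - {"x": -0.007, "y": -0.05, "z": 0, "wx": 1.141, "wy": -0.127, "wz": 0, "grip": 0}
    - {"x": -0.008, "y": -0.057, "z": -0.02, "wx": 1.305, "wy": -0.146, "wz": 0.003, "grip": 0}
    - {"x": -0.009, "y": -0.057, "z": -0.05, "wx": 1.305, "wy": -0.146, "wz": 0.003, "grip": 0}
    - {"x": -0.009, "y": -0.057, "z": -0.07, "wx": 1.305, "wy": -0.146, "wz": 0.003, "grip": 0}

```text
time_s: 20.98
ee_pos: [0.5752, 0.1219, 0.1383]
ee_rot: [-0.001, 0.056, 0.998, -0.0]
force: [0.3, -0.4, -0.1]
width: 0.0002
grip_force: 0.0
```

Request:
send_rows:
  steps:
    - {"x": 0, "y": 0, "z": 0, "wx": 0, "wy": 0, "wz": 0, "grip": 0}
    - {"x": 0, "y": 0, "z": 0, "wx": 0, "wy": 0, "wz": 0, "grip": 0}

```text
time_s: 21.22
ee_pos: [0.5761, 0.1229, 0.1403]
ee_rot: [0.0, 0.056, 0.998, -0.0]
force: [0.6, -0.9, -0.2]
width: -0.0001
grip_force: 0.0
```

```bash
python3 - <<'E'
from g import *
s=bot.read_state(); print(s["ee_pos"],s["force"],s["q"].round(2))
print(rel(Rt(np.pi/2),quat(s["ee_rot"])))
t=edge(.065)+.012*np.array([np.cos(p[2]),np.sin(p[2]),0]); t[2]=.112; print(t-s["ee_pos"])
E
```

```text
[0.57614285 0.12308833 0.14047389] [ 0.48536416 -0.49797029  0.86363617] [-0.59  0.5   0.43  1.8  -0.25  0.9   1.41]
[ 0.00018098  0.00113493 -0.00039319]
[-0.00015824 -0.00045405 -0.02847389]
```

Down to contact and press.

Request:
send_rows:
  steps:
    - {"x": 0, "y": 0, "z": -0.012, "wx": 0, "wy": 0, "wz": 0, "grip": 0}
    - {"x": 0, "y": 0, "z": -0.024, "wx": 0, "wy": 0, "wz": 0, "grip": 0}
    - {"x": 0, "y": 0, "z": -0.029, "wx": 0, "wy": 0, "wz": 0, "grip": 0}
    - {"x": 0, "y": 0, "z": -0.032, "wx": 0, "wy": 0, "wz": 0, "grip": 0}
    - {"x": 0, "y": 0, "z": -0.034, "wx": 0, "wy": 0, "wz": 0, "grip": 0}
    - {"x": 0, "y": 0, "z": -0.036, "wx": 0, "wy": 0, "wz": 0, "grip": 0}
    - {"x": 0, "y": 0, "z": -0.038, "wx": 0, "wy": 0, "wz": 0, "grip": 0}
    - {"x": 0, "y": 0, "z": -0.038, "wx": 0, "wy": 0, "wz": 0, "grip": 0}

```text
time_s: 22.32
ee_pos: [0.5758, 0.1232, 0.102]
ee_rot: [0.0, 0.056, 0.998, 0.0]
force: [-2.5, 0.6, 4.3]
width: -0.0
grip_force: 1.8
```

Request:
send_rows:
  steps:
    - {"x": 0, "y": 0, "z": -0.0015, "wx": 0, "wy": 0, "wz": 0, "grip": 0}
    - {"x": 0, "y": 0, "z": -0.003, "wx": 0, "wy": 0, "wz": 0, "grip": 0}
    - {"x": 0, "y": 0, "z": -0.0045, "wx": 0, "wy": 0, "wz": 0, "grip": 0}
    - {"x": 0, "y": 0, "z": -0.006, "wx": 0, "wy": 0, "wz": 0, "grip": 0}
    - {"x": 0, "y": 0, "z": -0.007, "wx": 0, "wy": 0, "wz": 0, "grip": 0}
    - {"x": 0, "y": 0, "z": -0.008, "wx": 0, "wy": 0, "wz": 0, "grip": 0}
    - {"x": 0, "y": 0, "z": -0.008, "wx": 0, "wy": 0, "wz": 0, "grip": 0}

```text
time_s: 23.2
ee_pos: [0.5757, 0.1227, 0.094]
ee_rot: [0.0, 0.056, 0.998, -0.0]
force: [-3.1, -0.5, 9.3]
width: -0.0002
grip_force: 4.6
```

Request:
send_rows:
  steps:
    - {"x": 0, "y": 0, "z": -0.001, "wx": 0, "wy": 0, "wz": 0, "grip": 0}
    - {"x": 0, "y": 0, "z": -0.002, "wx": 0, "wy": 0, "wz": 0, "grip": 0}
    - {"x": 0, "y": 0, "z": -0.003, "wx": 0, "wy": 0, "wz": 0, "grip": 0}
    - {"x": 0, "y": 0, "z": -0.003, "wx": 0, "wy": 0, "wz": 0, "grip": 0}

```text
time_s: 23.7
ee_pos: [0.576, 0.1227, 0.0936]
ee_rot: [0.0, 0.056, 0.998, 0.001]
force: [-24.4, -4.2, 59.1]
width: 0.0001
grip_force: 29.6
```

Request:
send_rows:
  steps:
    - {"x": 0, "y": 0, "z": 0.003, "wx": 0, "wy": 0, "wz": 0, "grip": 0}
    - {"x": 0, "y": 0, "z": 0.006, "wx": 0, "wy": 0, "wz": 0, "grip": 0}
    - {"x": 0, "y": 0, "z": 0.015, "wx": 0, "wy": 0, "wz": 0, "grip": 0}
    - {"x": 0, "y": 0, "z": 0.04, "wx": 0, "wy": 0, "wz": 0, "grip": 0}
    - {"x": 0, "y": 0.03, "z": 0.08, "wx": 0, "wy": 0, "wz": 0, "grip": 0}
    - {"x": 0, "y": 0.08, "z": 0.12, "wx": 0, "wy": 0, "wz": 0, "grip": 0}
    - {"x": 0, "y": 0.13, "z": 0.15, "wx": 0, "wy": 0, "wz": 0, "grip": 0}
    - {"x": -0.02, "y": 0.18, "z": 0.18, "wx": 0, "wy": 0, "wz": 0, "grip": 0}
    - {"x": -0.02, "y": 0.18, "z": 0.18, "wx": 0, "wy": 0, "wz": 0, "grip": 0}
    - {"x": -0.02, "y": 0.18, "z": 0.18, "wx": 0, "wy": 0, "wz": 0, "grip": 0}

```text
time_s: 24.95
ee_pos: [0.5558, 0.3023, 0.2706]
ee_rot: [0.0, 0.056, 0.998, -0.0]
force: [0.4, -1.2, -1.2]
width: 0.0002
grip_force: 0.0
```

```bash
python3 - <<'E'
from g import *
s=bot.read_state(); print(s["ee_pos"],s["force"])
c={n:imaging.camera(n) for n in("side","top")}
for q in ("lid_edge","tab"):
  for n in c: print(q,n,[(np.round(d["pixel"],1),round(d["score"],2)) for d in imaging.tip_of(q,c[n])[:2]],[(t,proj(c[n],model(p,t)[q])[0].round(1).tolist()) for t in(.065,0)])
cv2.imwrite("pics/end.png",np.hstack([cv2.resize(cv2.cvtColor(c["side"]["pixels"],4)[110:300,130:330],None,fx=2,fy=2.8),cv2.resize(cv2.cvtColor(c["top"]["pixels"],4)[60:290,80:400],None,fx=1.25,fy=532/230)]))
E
```

```text
[0.55604097 0.30143032 0.27026445] [ 0.14672729 -0.06113672 -0.50163544]
lid_edge side [(array([291.9, 220.9]), 0.58)] [(0.065, [295.9, 217.7]), (0, [295.6, 220.5])]
lid_edge top [(array([208.1, 158.8]), 0.82)] [(0.065, [207.7, 157.8]), (0, [208.0, 158.9])]
tab side [(array([277.7, 262.7]), 0.85)] [(0.065, [281.4, 261.9]), (0, [280.6, 264.0])]
tab top [(array([218.1, 115. ]), 0.98)] [(0.065, [212.8, 116.2]), (0, [213.7, 117.8])]
```

View pics/end.png

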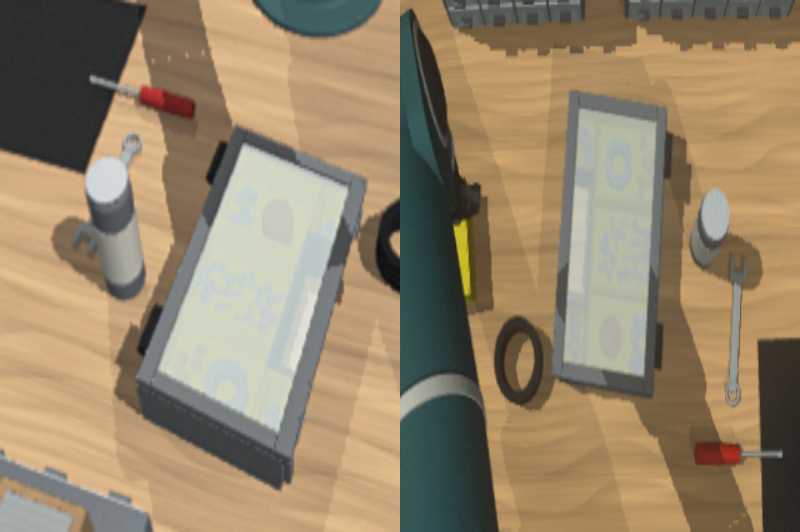

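```bash
python3 -c "
from bench import ticket; print(ticket.sign_off())"
```

```text
the job is handed in; nothing more can be done
None
```

The lid is shut flush on the case: I lowered it under control onto the catches, then pressed it past them until it hit its stop. The camera check agrees, none of the loose things were touched, and I handed the job in at about 25 s.

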